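# Clamp a blank in the small-parts sled with its draw latch

### The arm

A 6-joint arm with a two-finger parallel gripper is mounted at the origin on a cart in front of the work surface, level with it; the furniture and walls round the work are solid. World frame = base frame: x ahead of the robot, y to its left, z up, the work surface at z = 0. Lengths are in m, angles in rad, forces in N, time in s.
With the tool pointing down it reaches from about 0.375 to 0.9 m from the base axis. Payload 3.1 kg.
Tool frame: the origin (TCP) lies at the very end of the fingers, on their centre line; the grasp point (between the pads) lies 19 mm behind it; z points along the fingers, y is the line along which they close (so a half turn about z gives the same grasp; the last joint's range is limited). The gripper opens to 87 mm and grips with 3 to 60 N. Pads are 19 mm wide; open, the fingers measure 117 mm over their backs; the gripper's body (75 mm by 190 mm) begins 51 mm behind the grasp point.
Start: joints at [-1.486, 0.527, 1.433, -0, 1.181, -0.178], TCP at [0.163, -0.603, 0.223] pointing down, gripper open.
Joint ranges: [-3.08, 3.08], [-0.75, 2.2], [0.22, 2.44], [-1.43, 4.57], [0, 2.65], [-2.85, 2.85]. Speed limits (rad/s): [2.79, 2.79, 3.14, 3.14, 3.14, 3.14].

### API

Orientations are given as a unit quaternion [x, y, z, w].
In Python, from rig import status, viewer, robot gives the robot as it stands.
- The arm moves only by the tool arm_command, never from a script. Its arguments are lists of equal length, an entry for each row: "delta_rot": the turn, a rotation vector about the tool's x, y, z in degrees, a list of three; "delta_pos": the shift along the tool's x, y, z in m, a list of three; "gripper": the closure, from -1 (fully open) to 1 (shut). In form: {"delta_rot": [[rx, ry, rz], ...], "delta_pos": [[dx, dy, dz], ...], "gripper": [gripper, ...]}. A call has 1 to 12 rows; each row is the pose to reach, as a shift and turn from the pose commanded when the call began, along the tool's axes at that moment; what a row does not reach only later rows make up. A row lasts 1/12 s, in which the tool goes at most 41.7 mm and 7.16 degrees, less where a joint would pass 70% of its speed; a pose out of reach is approached as far as the arm can. A call with a gripper value outside its range is refused whole. The fingers move at their own pace and stop on an object; "grip_force" is the grip in N (left out, the last holds). Time passes only in rows, so rows that repeat a pose let the fingers close. It gives the time, the measured TCP pose, the force, the opening and the grip force at its end, in the units of the state.
- status.get_obs(): the state, without advancing time (a new reading comes with each control period).
- viewer.camera(name): name is "scene" or "top"; returns a dict with "pixels" (400x640x3 uint8, blue, green, red), "fx", "fy", "cx", "cy" (pixels), "pose" (4x4, takes a point from camera to world coordinates). Camera axes: x right, y down, z forward; pixel columns grow to the right and rows downward; lengths in m; the calibration is good to about 2 mm. A picture is of the moment at which its call begins. There is no depth.
- robot.hand_in(): hands the job in; it is judged then, once.
The state is a dict: "time": time; "q": joint angles; "joint_velocities": joint speeds; "joint_torque": joint torques, N m; "position": TCP position; "tool_rot": TCP orientation; "ft_force": force on the tool from outside, world axes, zero at the start; "moment": the same for the moment, N m; "grip_width": finger opening in m; "grip_force": force on a finger pad.
Only numpy, scipy, OpenCV 4.12 (cv2) and the standard library are available. Lean on these libraries where they do the work, as an engineer would, in place of code of your own. Each camera call takes 0.05 s, during which the arm holds its last target. There are 200 camera calls.

### The job

The dark timber blank lies loose in the small-parts sled and must be clamped tight for sawing: push the hinged jaw in firmly until its rubber pad is squeezed against the blank and the blank sits against the fixed jaw, hook the latch's wire loop over the keeper on the hinged jaw, then throw the lever over past centre until it snaps down and lies shut. Work by feel: press the jaw with no more than 25 N. Leave the other things where they lie.

Things in the scene. Friction and masses are not known exactly. Their poses are not given: they have to be found in the camera images.
- sled: Plywood board 236x172x12 mm, fixed to the saw table. Origin under it; x runs along the jaws from the latch end (near the robot) to the hinge end, y to the hinged jaw (left), z up. Fixed jaw 28 mm wide, top z=48 mm, bolted with the latch through slotted feet: inner face anywhere from y=-28.5 to -15.5 mm (not measured). The saw's rip fence, 67 mm high, stands left, at world y=0.127 m.
- swing_jaw: Hinged jaw: wooden bar 22 mm wide (11 each side of its axis), z=13.5 to 48 mm. Origin on its upright pin at sled (92, 52, 0) mm; the bar runs 195 mm to its own -x; parallel to the sled at yaw 0, starts 0.15 to 0.20 rad open to the left. Stiff hinge: about 7 N at the free end moves it; stays where left. Rubber pad inside the free end gives 4 mm: hard up at 15 N on the outer face there.
- keeper (a point): Seat of the keeper on top of the hinged jaw's free end (its frame -170, -1, 60 mm): centre of the loop's bar when drawn up. A horn 16 mm wide (x) stands 4 mm to the right (-y) of it; from the horn's top (z=66 to 70 mm) a lip reaches 7 mm to the left, over this point, so the bar must come down left of it, onto the plate at z=51 mm. The loop clears the lip only with the jaw pushed hard up.
- lever (a joint): Lever, handle 82 long, 16 wide, 2.5 thick, pin along x at sled (-78, -36 +-6.5, 62) mm, set with the fixed jaw. 0: fully open (hard stop), handle 60 deg up from +y; grows as it swings up and over to -y (right): handle at 60 deg + value, its outer face 5 mm off the pin's line, on the side that is left when open, up when shut. Dead centre 1.83, shut 2.094. Starts 0.35 to 0.75. Needs up to 0.5 N m.
- loop (a joint): Steel loop hung on the lever 12 mm from its pin, 15 deg ahead of the handle: two rods 30 mm apart and a cross bar 8 mm thick, 38 long, 93 mm from its pivot. Lever + loop values = its angle up from the sled's +y. Starts thrown back to its stop at 1.309, leaning right; falls left by its weight once past upright. Lever fully open, it reads -0.2 hooked, 0 on the lip, under -0.3 if it missed the jaw.
- blank: Dark timber blank, 50x229x30 mm, lying loose on the board between the jaws, its y axis along the sled's x; origin under its centre.
- pencil: Flat red carpenter pencil, 14x162x9 mm, on the table in front of the sled; a bystander, not to be moved.
- tape_measure: Yellow pocket tape, 33x94x63 mm, on the table at the front right; a bystander, not to be moved.
- sanding_block: Cork sanding block, 66x110x32 mm, left of the rip fence; a bystander, not to be moved.

How it is judged:
By the outcome, as a careful person would: the job done as asked, in the order asked, and still so for the second after the job is handed in, with the robot touching nothing.
It also fails if it takes over 54 s, if anything falls off the work surface, if the arm or the gripper's body presses on something with over 40 N, if the wrist force passes 120 N, or if a joint passes its speed limit or range.

## Working session

There is one attempt and no reset: what is moved stays moved. The work goes in short steps, Python scripts to look and compute and a tool call to move; the robot and the scene stay as the last step left them, time stands still between calls to the robot, and variables do not carry over. Pictures are saved under pics/ and viewed, at most 10 in all, crops included, and the job is handed in when it is done.

Besides the shell and the picture viewer there is one more tool, called after "Request:" as name(argument=value, ...) on one line, values as JSON. arm_command: Moves the arm, as the interface text tells. Its arguments: {"type":"object","properties":{"delta_rot":{"type":"array","items":{"type":"array","items":{"type":"number"}}},"delta_pos":{"type":"array","items":{"type":"array","items":{"type":"number"}}},"gripper":{"type":"array","items":{"type":"number"}},"grip_force":{"type":"number"}},"required":["delta_rot","delta_pos","gripper"]}

```bash
ls; mkdir -p pics; cat > h.py <<'E'
import numpy as np,cv2
from rig import status,viewer,robot
from scipy.spatial.transform import Rotation as R
def snap(n,name):
    c=viewer.camera(name); cv2.imwrite(f'pics/{n}.png',c['pixels']); np.savez(f'pics/{n}.npz',**c); return c
def ray(c,u,v,z):
    P=np.array(c['pose']); d=P[:3,:3]@np.array([(u-c['cx'])/c['fx'],(v-c['cy'])/c['fy'],1]); o=P[:3,3]
    return o+d*(z-o[2])/d[2]
def proj(c,p):
    P=np.array(c['pose']); q=P[:3,:3].T@(np.array(p)-P[:3,3]); return [float(c['fx']*q[0]/q[2]+c['cx']),float(c['fy']*q[1]/q[2]+c['cy'])]
E
python3 - <<'E'
from h import *
for n in('top','scene'):
    c=snap(n+'0',n); print(n,c['fx'],c['cx'],c['cy'],np.round(c['pose'],3).tolist())
    cv2.imwrite(f'pics/{n}0.png',cv2.resize(c['pixels'],(800,500),interpolation=cv2.INTER_CUBIC))
o=status.get_obs();print({k:np.round(v,3).tolist() for k,v in o.items()})
E
```

```text
pics
top 433.4734198938873 314.06064662153835 199.54711005690703 [[0.026, -0.995, 0.093, 0.467], [-0.999, -0.024, 0.021, 0.081], [-0.019, -0.094, -0.995, 0.93], [0.0, 0.0, 0.0, 1.0]]
scene 502.8724589855292 321.7382016496572 200.3922300986006 [[-0.524, -0.383, 0.761, -0.39], [-0.852, 0.245, -0.463, 0.691], [-0.009, -0.891, -0.454, 0.657], [0.0, 0.0, 0.0, 1.0]]
{'time': 0.1, 'q': [-1.486, 0.528, 1.434, -0.0, 1.181, -0.178], 'joint_velocities': [-0.0, -0.001, -0.001, -0.001, -0.001, 0.001], 'joint_torque': [-0.0, -44.099, -17.715, 0.064, 0.053, -0.0], 'position': [0.163, -0.603, 0.222], 'tool_rot': [0.991, 0.132, 0.0, -0.001], 'ft_force': [0.554, 0.093, 0.551], 'moment': [0.056, -0.056, 0.025], 'grip_force': 0.0, 'grip_width': 0.087}
```

View pics/top0.png

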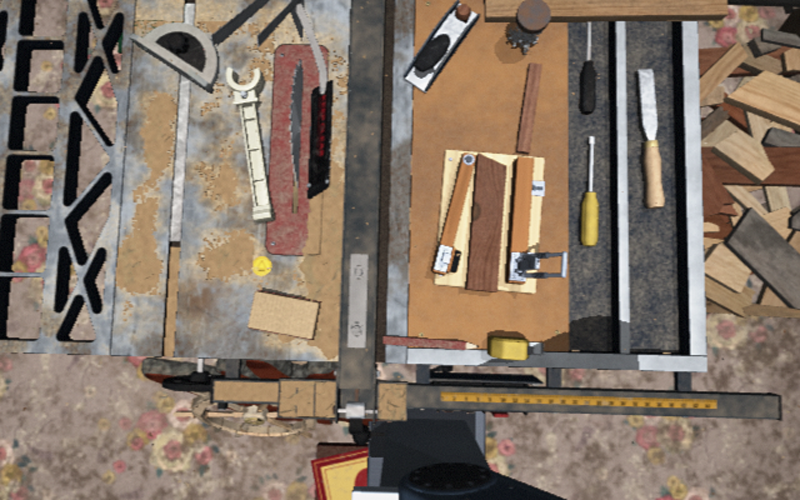

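View pics/scene0.png

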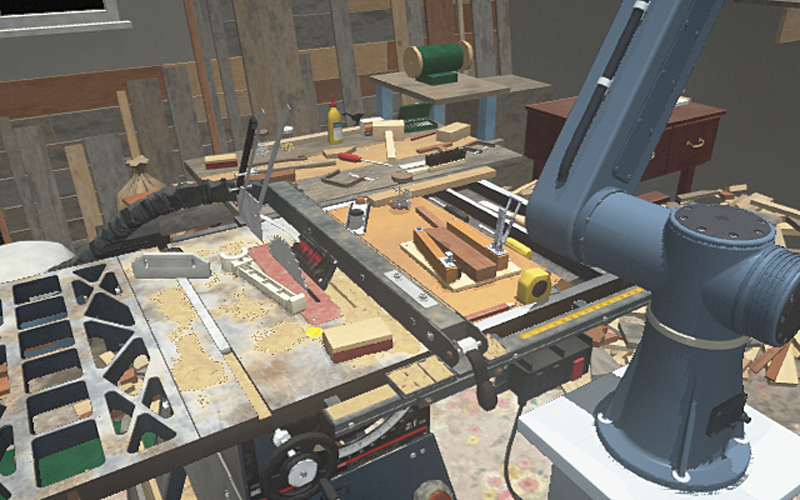

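Top view shows the sled at (432–547, 150–293), hinged jaw at left with its free end near (443, 270), and the latch near (525, 265), thrown back to the right. I'll enlarge both.

```bash
python3 - <<'E'
from h import *
t=np.load('pics/top0.npz');s=np.load('pics/scene0.npz')
a=cv2.resize(t['pixels'][115:240,335:465],None,fx=4.8,fy=4.8,interpolation=cv2.INTER_CUBIC);cv2.imwrite('pics/t1.png',a)
b=cv2.resize(s['pixels'][140:245,310:450],None,fx=5.5,fy=5.5,interpolation=cv2.INTER_CUBIC);cv2.imwrite('pics/s1.png',b)
E
```

```text
(no output)
```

View pics/t1.png

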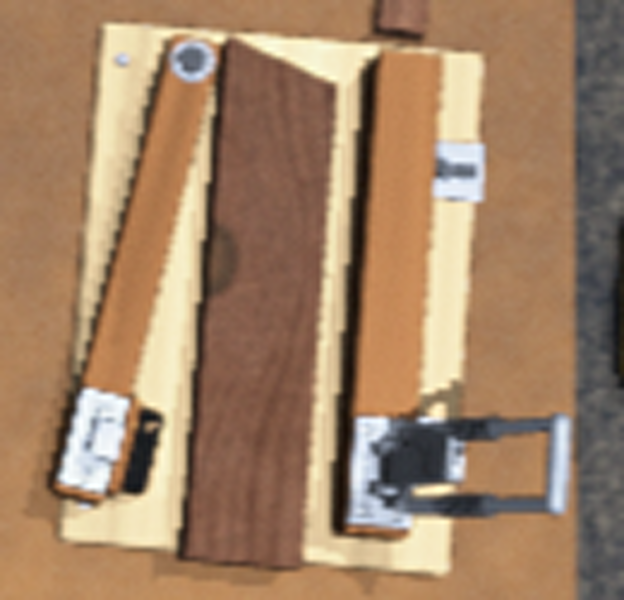

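View pics/s1.png

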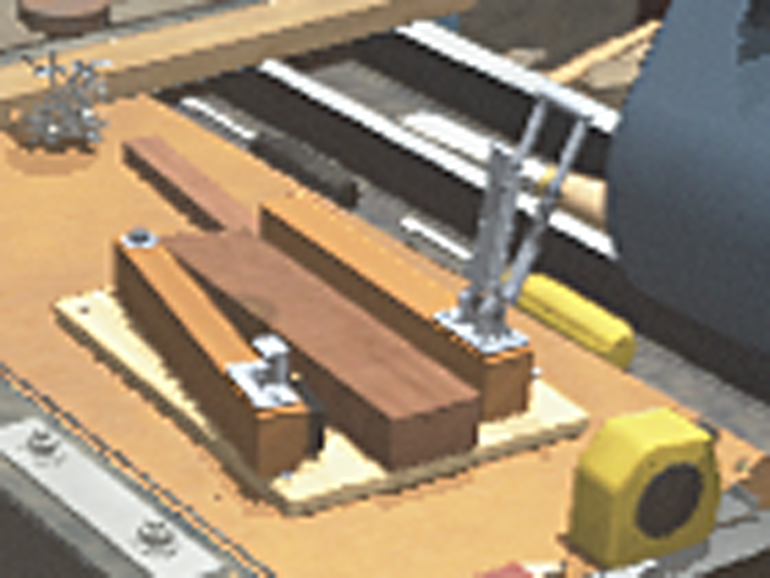

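Top crop: sled corners at about (103,25), (484,50), (447,575), (60,540). The hinge pin is at (192,61), the jaw's free end at (55–110, 490–500), and the loop bar at (560,465). Next I fit poses.

```bash
cat >> h.py <<'E'
T=np.load('pics/top0.npz') if __import__('os').path.exists('pics/top0.npz') else None
S=np.load('pics/scene0.npz') if T is not None else None
tp=lambda u,v:((u+.5)/4.8-.5+335,(v+.5)/4.8-.5+115)
sp=lambda u,v:((u+.5)/5.5-.5+310,(v+.5)/5.5-.5+140)
E
python3 - <<'E'
from h import *
from scipy.optimize import least_squares
def w(p,x,y,z):
    c,s=np.cos(p[2]),np.sin(p[2]); return np.array([p[0]+c*x-s*y,p[1]+s*x+c*y,z])
co=[((103,25),(118,86)),((484,50),(118,-86)),((447,575),(-118,-86)),((60,540),(-118,86))]
def f(p): return np.concatenate([np.array(proj(T,w(p,a/1e3,b/1e3,.012)))-tp(*u) for u,(a,b) in co]+[np.array(proj(T,w(p,.092,.052,.05)))-tp(192,61)])
r=least_squares(f,[.5,-.05,0]);p=r.x;print('sled',p,np.round(r.fun,2))
# scene check: sled corners near-left (BL) , right
for n,(a,b,z) in dict(BL=(-118,86,12),BR=(-118,-86,12),TL=(118,86,12),pin=(92,52,50)).items():
    u=proj(S,w(p,a/1e3,b/1e3,z/1e3)); print(n,[(u[0]-310+.5)*5.5,(u[1]-140+.5)*5.5])
def sl(q):
    d=np.array(q[:2])-p[:2];c,s=np.cos(p[2]),np.sin(p[2]);return np.round([1e3*(c*d[0]+s*d[1]),1e3*(-s*d[0]+c*d[1])],1)
for n,u,z in [('pin',(192,61),.05),('jawLend',(55,490),.048),('jawRend',(118,498),.048),('jawL',(165,40),.048),('fixin far',(381,52),.048),('fixin near',(347,530),.048),('fixR far',(440,55),.048),('bl nearL',(183,558),.042),('bl nearR',(300,568),.042),('bl farL',(225,40),.042),('bl farR',(336,85),.042),('plateL',(83,388),.051),('loopbar',(560,465),.14)]:
    q=ray(T,*tp(*u),z);print(n,np.round(q,4),sl(q))
# lever/loop predicted for several values
yf=-.022
for v in (.35,.45,.55,.65,.75):
    th=v+np.pi/3; py=-.0365; L=[]
    pv=np.array([py+.012*np.cos(th+.262),.062+.012*np.sin(th+.262)])
    a=v+1.309; b=pv+.093*np.array([np.cos(a),np.sin(a)])
    tip=np.array([py+.082*np.cos(th),.062+.082*np.sin(th)])
    for q in (b,tip):
        P=w(p,-.078,q[0],q[1]); u=proj(T,P);s=proj(S,P); L+=[((u[0]-335+.5)*4.8,(u[1]-115+.5)*4.8),((s[0]-310+.5)*5.5,(s[1]-140+.5)*5.5)]
    print(v,np.round(L).tolist())
E
```

```text
sled [ 0.6074844  -0.06340489 -0.06653101] [ 0.19 -1.25  0.68  0.36  0.9   0.65 -0.19  0.4  -1.54 -0.23]
BL [293.7656087696647, 495.4759323509847]
BR [595.0787078611813, 409.5962807072087]
TL [56.265074950052906, 296.66390102613207]
pin [136.7796070809095, 236.44655690439708]
pin [ 0.7023 -0.0208  0.05  ] [91.8 48.8]
jawLend [0.5162 0.0344 0.048 ] [-97.5  91.5]
jawRend [0.5135 0.0077 0.048 ] [-98.5  64.7]
jawL [ 0.7119 -0.0093  0.048 ] [100.5  60.9]
fixin far [ 0.7085 -0.1022  0.048 ] [103.4 -32. ]
fixin near [ 0.5025 -0.0888  0.048 ] [-103.1  -32.4]
fixR far [ 0.7077 -0.1275  0.048 ] [104.3 -57.3]
bl nearL [ 0.4891 -0.0207  0.042 ] [-121.    34.7]
bl nearR [ 0.4861 -0.0703  0.042 ] [-120.7  -14.9]
bl farL [ 0.7141 -0.0359  0.042 ] [104.5  34.5]
bl farR [ 0.6952 -0.0841  0.042 ] [ 88.9 -14.8]
plateL [0.5596 0.0235 0.051 ] [-53.5  83.6]
loopbar [ 0.5253 -0.1511  0.14  ] [-76.1 -93. ]
0.35 [[452.0, 454.0], [498.0, 102.0], [374.0, 453.0], [454.0, 159.0]]
0.45 [[480.0, 457.0], [516.0, 101.0], [397.0, 455.0], [469.0, 153.0]]
0.55 [[506.0, 460.0], [534.0, 102.0], [419.0, 457.0], [483.0, 149.0]]
0.65 [[530.0, 463.0], [550.0, 105.0], [440.0, 459.0], [497.0, 147.0]]
0.75 [[552.0, 466.0], [566.0, 110.0], [460.0, 461.0], [511.0, 147.0]]
```

Request:
arm_command(delta_rot=[[0,0,5],[0,0,10],[0,0,15],[0,0,19],[0,0,19],[0,0,19],[0,0,19],[0,0,19],[0,0,19],[0,0,19],[0,0,19],[0,0,19]], delta_pos=[[0.015,-0.01,-0.005],[0.045,-0.03,-0.01],[0.075,-0.052,-0.015],[0.11,-0.075,-0.02],[0.14,-0.097,-0.025],[0.172,-0.12,-0.03],[0.205,-0.142,-0.035],[0.237,-0.165,-0.04],[0.27,-0.187,-0.045],[0.305,-0.21,-0.05],[0.34,-0.236,-0.05],[0.379,-0.263,-0.05]], gripper=[1,1,1,1,1,1,1,1,1,1,1,1])

```text
time: 1.1
position: [0.4558, -0.255, 0.2727]
tool_rot: [0.999, -0.034, 0.0, 0.0]
ft_force: [1.0, -0.3, 0.8]
grip_width: 0.0147
grip_force: 0.0
```

```bash
python3 - <<'E'
from h import *
o=status.get_obs();print({k:np.round(o[k],3).tolist() for k in('time','q','position','tool_rot','ft_force','grip_width')}); print(np.round(R.from_quat(o['tool_rot']).as_matrix(),3))
a=snap('top2','top')['pixels'];b=snap('scene2','scene')['pixels']
cv2.imwrite('pics/m2.png',np.vstack([cv2.resize(a[80:330,240:640],(640,400))[:300],cv2.resize(b[60:248,240:640],(640,300))]))
E
```

```text
{'time': 1.1, 'q': [-0.724, 0.329, 1.626, -0.0, 1.187, 0.915], 'position': [0.456, -0.255, 0.273], 'tool_rot': [0.999, -0.034, 0.0, 0.0], 'ft_force': [1.019, -0.323, 0.786], 'grip_width': 0.015}
[[ 0.998 -0.068  0.   ]
 [-0.068 -0.998 -0.   ]
 [ 0.     0.    -1.   ]]
```

View pics/m2.png

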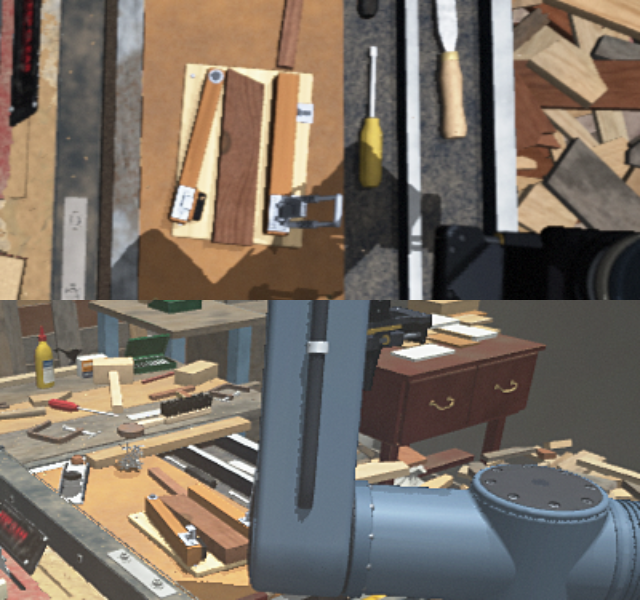

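The gripper sits at the lower right of the top view (437–640, 225–300), partly cut off; one enlarged crop will show which way its body is wide.

```bash
python3 - <<'E'
from h import *
c=np.load('pics/top2.npz')
print(proj(c,[.4558,-.255,.273]),proj(c,[.4558,-.255,.343]),proj(c,[.4558,-.16,.343]),proj(c,[.4558,-.2175,.343]))
cv2.imwrite('pics/t3.png',cv2.resize(c['pixels'][170:400,400:640],None,fx=2.5,fy=2.5))
E
```

```text
[548.1102656352818, 253.8645298935461] [575.4386654107018, 255.48683766026693] [503.2765417429466, 253.56507359335995] [546.8929961432648, 254.7266321857642]
```

View pics/t3.png

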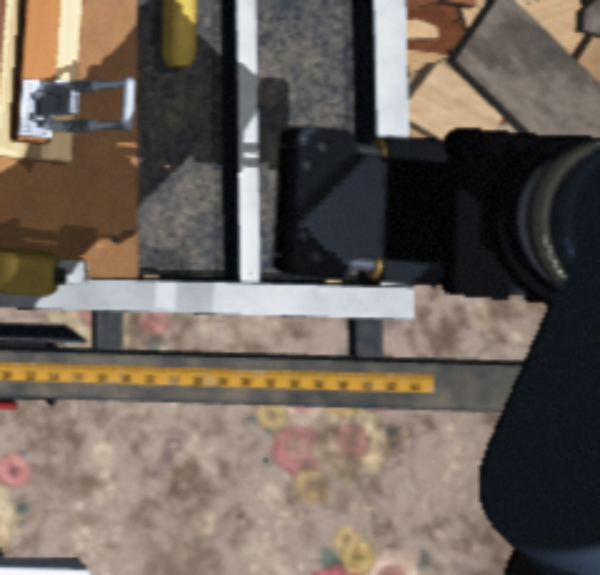

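The body's long side (190 mm) runs along the closing direction, so I'll turn the tool 90° to put its narrow side across the jaws.

Request:
arm_command(delta_rot=[[0,0,-7],[0,0,-14],[0,0,-21],[0,0,-28],[0,0,-35],[0,0,-42],[0,0,-49],[0,0,-56],[0,0,-63],[0,0,-70],[0,0,-77],[0,0,-84]], delta_pos=[[0.003,-0.015,0],[0.006,-0.04,0],[0.009,-0.07,0],[0.013,-0.1,0],[0.017,-0.135,0.005],[0.021,-0.17,0.01],[0.025,-0.2,0.015],[0.029,-0.23,0.02],[0.033,-0.26,0.02],[0.037,-0.29,0.02],[0.04,-0.32,0.02],[0.043,-0.339,0.02]], gripper=[1,1,1,1,1,1,1,1,1,1,1,1])

```text
time: 2.2
position: [0.5206, 0.0802, 0.2521]
tool_rot: [0.763, 0.646, -0.0, -0.001]
ft_force: [0.4, 0.2, 0.2]
grip_width: 0.0004
grip_force: 0.0
```

```bash
cat > st.py <<'E'
from h import *
o=status.get_obs();print({k:np.round(o[k],4).tolist() for k in('time','q','position','ft_force','grip_width')}); print(np.round(R.from_quat(o['tool_rot']).as_matrix(),3).tolist())
E
python3 st.py
```

```text
{'time': 2.2, 'q': [-0.0598, 0.3594, 1.6416, 0.0005, 1.1417, 0.1055], 'position': [0.5206, 0.0802, 0.2521], 'ft_force': [0.36, 0.1794, 0.2196], 'grip_width': 0.0004}
[[0.165, 0.986, -0.001], [0.986, -0.165, 0.001], [0.0, -0.001, -1.0]]
```

Request:
arm_command(delta_rot=[[0,0,-3],[0,0,-5.7],[0,0,-5.7],[0,0,-5.7],[0,0,-5.7],[0,0,-5.7]], delta_pos=[[0,0,0.015],[0,0,0.045],[0,0,0.075],[0,0,0.105],[0,0,0.13],[0,0,0.14]], gripper=[1,1,1,1,1,1])

```text
time: 2.7
position: [0.5184, 0.0777, 0.1092]
tool_rot: [0.733, 0.681, -0.002, -0.002]
ft_force: [0.3, -0.5, 0.6]
grip_width: 0.0007
grip_force: 0.0
```

Request:
arm_command(delta_rot=[[0,-5,0],[0,-10,0],[0,-15,0],[0,-15,0],[0,-15,0],[0,-15,0]], delta_pos=[[0,0,0.01],[0,0,0.03],[0,0,0.05],[0,0,0.07],[0,0,0.08],[0,0,0.082]], gripper=[1,1,1,1,1,1])

```text
time: 3.2
position: [0.52, 0.078, 0.0291]
tool_rot: [0.726, 0.675, -0.097, 0.088]
ft_force: [0.4, -0.9, -0.1]
grip_width: 0.0001
grip_force: 0.0
```

```bash
python3 st.py; python3 - <<'E'
from h import *
a=snap('top4','top')['pixels'];b=snap('scene4','scene')['pixels']
cv2.imwrite('pics/m4.png',np.hstack([cv2.resize(a[110:245,325:465],(415,400)),cv2.resize(b[140:245,310:450],(385,289))[:400].copy() if 0 else cv2.copyMakeBorder(cv2.resize(b[140:245,310:450],(385,289)),0,111,0,0,0)]))
E
```

```text
{'time': 3.2, 'q': [0.0863, 0.7432, 1.7636, -0.3975, 0.7206, 0.4706], 'position': [0.52, 0.078, 0.0291], 'ft_force': [0.3702, -0.9029, -0.0503], 'grip_width': 0.0001}
[[0.07, 0.997, -0.022], [0.963, -0.073, -0.258], [-0.259, -0.003, -0.966]]
```

View pics/m4.png

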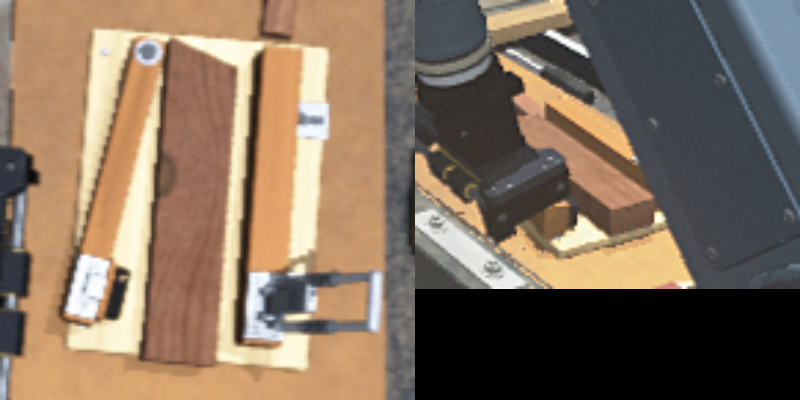

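Picture: the gripper is down left of the hinged jaw, whose free end is at (80,315), and nothing else has moved. Next I push the jaw in to the right.

Request:
arm_command(delta_rot=[[0,0,0],[0,0,0],[0,0,0],[0,0,0],[0,0,0],[0,0,0],[0,0,0],[0,0,0],[0,0,0],[0,0,0],[0,0,0]], delta_pos=[[-0.005,0,0.001],[-0.01,0,0.003],[-0.015,0,0.004],[-0.02,0,0.005],[-0.024,0,0.006],[-0.028,0,0.0075],[-0.032,0,0.0085],[-0.036,0,0.0096],[-0.04,0,0.0107],[-0.044,0,0.0118],[-0.048,0,0.0128]], gripper=[1,1,1,1,1,1,1,1,1,1,1])

```text
time: 4.22
position: [0.5154, 0.0302, 0.0304]
tool_rot: [0.727, 0.675, -0.096, 0.087]
ft_force: [-3.0, 7.6, 3.4]
grip_width: 0.0006
grip_force: 3.6
```

Request:
arm_command(delta_rot=[[0,0,0],[0,0,0],[0,0,0],[0,0,0],[0,0,0]], delta_pos=[[-0.003,0,0.0008],[-0.006,0,0.0016],[-0.009,0,0.0024],[-0.011,0,0.003],[-0.012,0,0.0032]], gripper=[1,1,1,1,1])

```text
time: 4.63
position: [0.5135, 0.0178, 0.0302]
tool_rot: [0.727, 0.674, -0.097, 0.087]
ft_force: [-3.7, 7.5, 3.0]
grip_width: 0.0003
grip_force: 3.7
```

Request:
arm_command(delta_rot=[[0,0,0],[0,0,0],[0,0,0]], delta_pos=[[-0.001,0,0.0003],[-0.002,0,0.0005],[-0.003,0,0.0008]], gripper=[1,1,1])

```text
time: 4.88
position: [0.5131, 0.0149, 0.0301]
tool_rot: [0.727, 0.675, -0.097, 0.086]
ft_force: [-3.5, 8.1, 2.9]
grip_width: 0.0005
grip_force: 3.7
```

Request:
arm_command(delta_rot=[[0,0,0],[0,0,0],[0,0,0]], delta_pos=[[-0.001,0,0.0003],[-0.002,0,0.0005],[-0.003,0,0.0008]], gripper=[1,1,1])

```text
time: 5.13
position: [0.5126, 0.0119, 0.0301]
tool_rot: [0.727, 0.675, -0.097, 0.086]
ft_force: [-4.0, 8.6, 3.6]
grip_width: 0.0007
grip_force: 4.1
```

Request:
arm_command(delta_rot=[[0,0,0],[0,0,0],[0,0,0]], delta_pos=[[-0.001,0,0.0003],[-0.002,0,0.0005],[-0.003,0,0.0008]], gripper=[1,1,1])

```text
time: 5.38
position: [0.5124, 0.0093, 0.0301]
tool_rot: [0.727, 0.674, -0.096, 0.086]
ft_force: [-4.8, 10.2, 4.2]
grip_width: 0.0008
grip_force: 5.2
```

Request:
arm_command(delta_rot=[[0,0,0],[0,0,0]], delta_pos=[[-0.001,0,0.0003],[-0.002,0,0.0005]], gripper=[1,1])

```text
time: 5.55
position: [0.5122, 0.0074, 0.0302]
tool_rot: [0.727, 0.674, -0.096, 0.086]
ft_force: [-4.4, 11.6, 3.8]
grip_width: 0.0003
grip_force: 5.9
```

Request:
arm_command(delta_rot=[[0,0,0],[0,0,0]], delta_pos=[[-0.0005,0,0.0001],[-0.001,0,0.0003]], gripper=[1,1])

```text
time: 5.72
position: [0.5121, 0.0068, 0.0301]
tool_rot: [0.727, 0.674, -0.096, 0.086]
ft_force: [-4.5, 13.7, 5.2]
grip_width: 0.0007
grip_force: 6.6
```

Request:
arm_command(delta_rot=[[0,0,0],[0,0,0]], delta_pos=[[-0.0005,0,0.0001],[-0.001,0,0.0003]], gripper=[1,1])

```text
time: 5.88
position: [0.512, 0.0061, 0.0301]
tool_rot: [0.727, 0.674, -0.096, 0.086]
ft_force: [-4.9, 15.0, 5.7]
grip_width: 0.0
grip_force: 7.2
```

Request:
arm_command(delta_rot=[[0,0,0],[0,0,0]], delta_pos=[[-0.0005,0,0.0001],[-0.0005,0,0.0001]], gripper=[1,1])

```text
time: 6.05
position: [0.512, 0.0058, 0.0301]
tool_rot: [0.727, 0.674, -0.096, 0.086]
ft_force: [-4.6, 14.4, 5.0]
grip_width: 0.0001
grip_force: 7.2
```

Request:
arm_command(delta_rot=[[0,0,0],[0,0,0]], delta_pos=[[-0.0005,0,0.0001],[-0.0007,0,0.0002]], gripper=[1,1])

```text
time: 6.22
position: [0.512, 0.0056, 0.0301]
tool_rot: [0.727, 0.674, -0.095, 0.086]
ft_force: [-4.9, 17.8, 6.3]
grip_width: 0.0004
grip_force: 8.7
```

Request:
arm_command(delta_rot=[[0,0,0],[0,0,0]], delta_pos=[[-0.0004,0,0.0001],[-0.0006,0,0.0002]], gripper=[1,1])

```text
time: 6.38
position: [0.5119, 0.0054, 0.0301]
tool_rot: [0.727, 0.674, -0.095, 0.086]
ft_force: [-5.6, 19.6, 7.0]
grip_width: 0.0003
grip_force: 9.7
```

Jaw is hard up: 21 N, and the command moves on while the pad doesn't. I'll back off, rise, straighten the tool and go round to the right of the latch.

Request:
arm_command(delta_rot=[[0,0,0],[0,0,0],[0,0,0],[0,0,0],[0,0,0],[0,5,0],[0,10,0],[0,15,0],[0,15,0],[0,15,0],[0,15,0]], delta_pos=[[0.003,0,-0.0008],[0.012,0,-0.0032],[0.03,0,-0.008],[0.042,0,-0.02],[0.037,0,-0.05],[0.029,0,-0.085],[0.02,0,-0.12],[0.011,0,-0.155],[0.002,0,-0.185],[-0.004,0,-0.21],[-0.006,0,-0.216]], gripper=[1,1,1,1,1,1,1,1,1,1,1])

```text
time: 7.3
position: [0.5218, 0.0503, 0.2456]
tool_rot: [0.733, 0.68, 0.003, 0.004]
ft_force: [0.3, -0.0, -0.7]
grip_width: 0.0004
grip_force: 0.0
```

```bash
python3 st.py
```

```text
{'time': 7.3, 'q': [-0.1171, 0.3592, 1.6632, -0.0002, 1.1093, -0.043], 'position': [0.5218, 0.0503, 0.2456], 'ft_force': [0.2907, -0.0319, -0.7358], 'grip_width': 0.0004}
[[0.074, 0.997, 0.01], [0.997, -0.074, -0.001], [-0.001, 0.01, -1.0]]
```

Request:
arm_command(delta_rot=[[0,0,0],[0,0,0],[0,0,0],[0,0,0],[0,0,0],[0,0,0],[0,0,0],[0,0,0],[0,0,0],[0,0,0]], delta_pos=[[-0.015,0.001,0],[-0.045,0.003,0],[-0.08,0.006,0],[-0.115,0.008,0],[-0.15,0.011,0],[-0.185,0.014,0],[-0.215,0.016,0],[-0.235,0.017,0],[-0.245,0.018,0],[-0.245,0.018,0]], gripper=[1,1,1,1,1,1,1,1,1,1])

```text
time: 8.13
position: [0.5189, -0.1964, 0.2398]
tool_rot: [0.733, 0.68, -0.0, -0.0]
ft_force: [0.5, -0.2, -0.5]
grip_width: 0.0007
grip_force: 0.0
```

Request:
arm_command(delta_rot=[[0,0,0],[0,0,0],[0,0,0],[0,0,0],[0,0,0],[0,0,0]], delta_pos=[[0,0,0.02],[0,0,0.05],[0,0,0.08],[0,0,0.11],[0,0,0.128],[0,0,0.13]], gripper=[1,1,1,1,1,1])

```text
time: 8.63
position: [0.5162, -0.1909, 0.1069]
tool_rot: [0.732, 0.681, -0.001, -0.005]
ft_force: [-0.9, -0.7, -0.4]
grip_width: 0.0004
grip_force: 0.0
```

```bash
python3 st.py;  python3 - <<'E'
from h import *
a=snap('top5','top')['pixels']
cv2.imwrite('pics/m5.png',cv2.resize(a[115:240,335:485],(720,600),interpolation=cv2.INTER_CUBIC))
E
```

```text
{'time': 8.6333, 'q': [-0.5575, 0.5957, 1.7159, 0.0005, 0.8396, -0.4865], 'position': [0.5162, -0.1909, 0.1069], 'ft_force': [-0.8933, -0.664, -0.4329], 'grip_width': 0.0004}
[[0.071, 0.997, -0.008], [0.997, -0.071, 0.005], [0.005, -0.008, -1.0]]
```

View pics/m5.png

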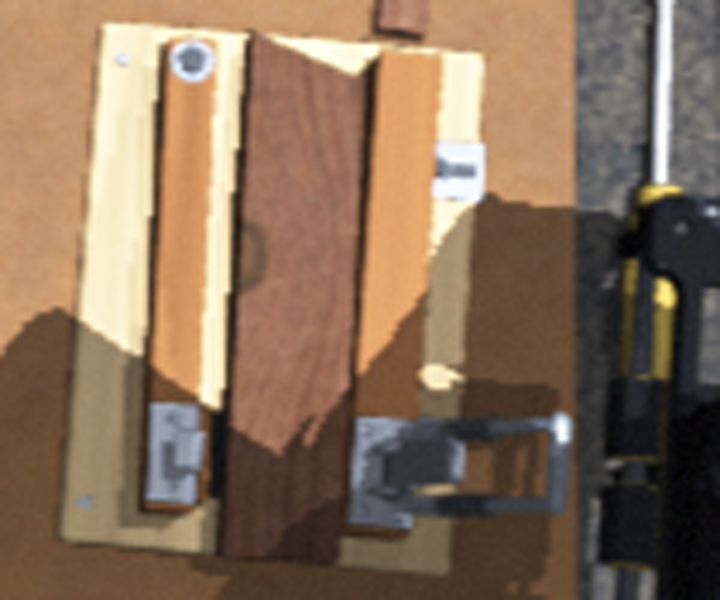

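Picture: the jaw is in, the blank sits against the fixed jaw, and the closed fingers at (630,470) are level with the loop bar at (560,465). Now I sweep left.

Request:
arm_command(delta_rot=[[0,0,0],[0,0,0],[0,0,0],[0,0,0],[0,0,0],[0,0,0],[0,0,0],[0,0,0],[0,0,0],[0,0,0],[0,0,0],[0,0,0]], delta_pos=[[0.005,0,0],[0.013,0,0],[0.022,0,0],[0.031,0,0],[0.04,0,0],[0.048,0,0],[0.056,0,0],[0.064,0,0],[0.071,0,0],[0.078,0,0],[0.084,0,0],[0.09,0,0]], gripper=[1,1,1,1,1,1,1,1,1,1,1,1])

```text
time: 9.68
position: [0.5256, -0.1043, 0.1107]
tool_rot: [0.732, 0.681, -0.0, 0.0]
ft_force: [-0.4, -1.2, -0.7]
grip_width: 0.0003
grip_force: 0.4
```

Request:
arm_command(delta_rot=[[0,0,0],[0,0,0],[0,0,0],[0,0,0]], delta_pos=[[0.003,0,0],[0.006,0,0],[0.009,0,0],[0.011,0,0]], gripper=[1,1,1,1])

```text
time: 10.02
position: [0.5263, -0.0934, 0.1107]
tool_rot: [0.733, 0.681, 0.0, -0.0]
ft_force: [0.4, -0.1, 0.2]
grip_width: 0.0003
grip_force: 0.0
```

Request:
arm_command(delta_rot=[[0,0,0],[0,0,0],[0,0,0],[0,0,0]], delta_pos=[[0.003,0,0],[0.006,0,0],[0.009,0,0],[0.01,0,0]], gripper=[1,1,1,1])

```text
time: 10.35
position: [0.5271, -0.0835, 0.1108]
tool_rot: [0.732, 0.681, -0.0, 0.0]
ft_force: [-1.2, -1.2, 0.1]
grip_width: 0.0009
grip_force: 0.3
```

```bash
python3 - <<'E'
from h import *
a=snap('top6','top')['pixels'];b=snap('scene6','scene')['pixels']
cv2.imwrite('pics/m6.png',np.hstack([cv2.resize(a[140:240,330:450],(432,360),interpolation=cv2.INTER_CUBIC),cv2.resize(b[140:240,350:450],(360,360),interpolation=cv2.INTER_CUBIC)]))
E
```

```text
(no output)
```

View pics/m6.png

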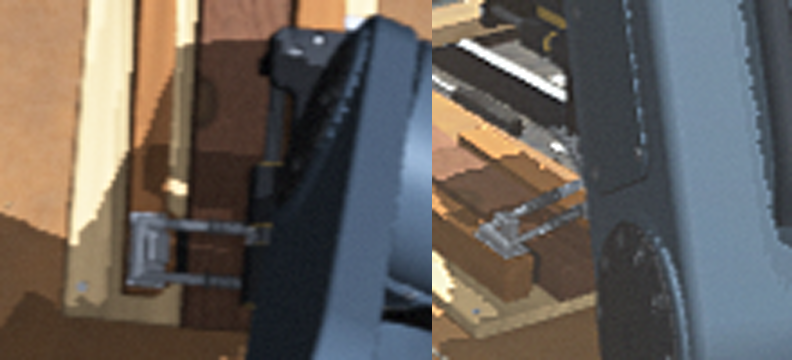

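Loop has fallen left: its bar lies over the keeper (135–165, 215–280 in the left crop). I'll continue until the lever reaches its stop.

Request:
arm_command(delta_rot=[[0,0,0],[0,0,0],[0,0,0],[0,0,0]], delta_pos=[[0.002,0,0],[0.004,0,0],[0.006,0,0],[0.006,0,0]], gripper=[1,1,1,1])

```text
time: 10.78
position: [0.5276, -0.0818, 0.1109]
tool_rot: [0.731, 0.682, -0.003, 0.003]
ft_force: [-3.5, -13.7, -1.3]
grip_width: 0.0007
grip_force: 5.4
```

Request:
arm_command(delta_rot=[[0,0,0],[0,0,0],[0,0,0],[0,0,0]], delta_pos=[[0.001,0,0],[0.002,0,0],[0.003,0,0],[0.004,0,0]], gripper=[1,1,1,1])

```text
time: 11.12
position: [0.5277, -0.0811, 0.1109]
tool_rot: [0.73, 0.683, -0.005, 0.004]
ft_force: [-6.2, -25.4, -3.8]
grip_width: 0.0007
grip_force: 10.3
```

Request:
arm_command(delta_rot=[[0,0,0],[0,0,0],[0,0,0],[0,0,0],[0,0,0],[0,0,0],[0,0,0],[0,0,0],[0,0,0],[0,0,0],[0,0,0],[0,0,0]], delta_pos=[[-0.01,0,0],[-0.025,0,0],[-0.035,0,-0.02],[-0.035,0,-0.055],[-0.035,0,-0.09],[-0.02,0,-0.12],[0.01,-0.003,-0.13],[0.045,-0.005,-0.13],[0.08,-0.008,-0.13],[0.115,-0.01,-0.13],[0.135,-0.01,-0.13],[0.14,-0.01,-0.13]], gripper=[1,1,1,1,1,1,1,1,1,1,1,1])

```text
time: 12.12
position: [0.5273, 0.0701, 0.2409]
tool_rot: [0.731, 0.682, 0.0, -0.001]
ft_force: [0.1, 0.5, 0.8]
grip_width: 0.0004
grip_force: 0.0
```

```bash
python3 st.py;  python3 - <<'E'
from h import *
b=snap('scene7','scene')['pixels'];a=snap('top7','top')['pixels']
cv2.imwrite('pics/m7.png',np.hstack([cv2.resize(a[140:240,330:450],(432,360),interpolation=cv2.INTER_CUBIC),cv2.resize(b[140:240,350:450],(360,360),interpolation=cv2.INTER_CUBIC)]))
E
```

```text
{'time': 12.1167, 'q': [-0.0791, 0.3798, 1.6439, 0.002, 1.1184, -0.0104], 'position': [0.5273, 0.0701, 0.2409], 'ft_force': [0.091, 0.4739, 0.8081], 'grip_width': 0.0004}
[[0.069, 0.998, -0.0], [0.998, -0.069, 0.002], [0.002, -0.0, -1.0]]
```

Request:
arm_command(delta_rot=[[0,-3,0],[0,-6,0],[0,-10,0],[0,-15,0],[0,-15,0],[0,-15,0],[0,-15,0],[0,-15,0],[0,-15,0]], delta_pos=[[0,0,0.015],[0,0,0.04],[0,0,0.07],[-0.003,0,0.1],[-0.006,0,0.13],[-0.01,0,0.16],[-0.015,0,0.19],[-0.02,0,0.207],[-0.02,0,0.21]], gripper=[1,1,1,1,1,1,1,1,1])

```text
time: 12.97
position: [0.5243, 0.0443, 0.0275]
tool_rot: [0.727, 0.674, -0.098, 0.086]
ft_force: [0.1, 0.3, 0.6]
grip_width: 0.0006
grip_force: 0.0
```

Request:
arm_command(delta_rot=[[0,0,0],[0,0,0],[0,0,0],[0,0,0],[0,0,0],[0,0,0],[0,0,0]], delta_pos=[[-0.006,0,0.0016],[-0.013,0,0.0035],[-0.02,0,0.0053],[-0.026,0,0.007],[-0.031,0,0.0083],[-0.034,0,0.0091],[-0.036,0,0.0096]], gripper=[1,1,1,1,1,1,1])

```text
time: 13.55
position: [0.5241, 0.0088, 0.0315]
tool_rot: [0.726, 0.675, -0.095, 0.089]
ft_force: [-0.5, -0.1, -0.8]
grip_width: 0.0008
grip_force: 0.0
```

Request:
arm_command(delta_rot=[[0,0,0],[0,0,0],[0,0,0]], delta_pos=[[-0.001,0,0.0003],[-0.002,0,0.0005],[-0.003,0,0.0008]], gripper=[1,1,1])

```text
time: 13.8
position: [0.5238, 0.0068, 0.0309]
tool_rot: [0.726, 0.675, -0.095, 0.089]
ft_force: [-0.4, 4.0, 0.9]
grip_width: 0.0006
grip_force: 2.0
```

Request:
arm_command(delta_rot=[[0,0,0],[0,0,0]], delta_pos=[[-0.0005,0,0.0001],[-0.001,0,0.0003]], gripper=[1,1])

```text
time: 13.97
position: [0.5239, 0.0066, 0.0308]
tool_rot: [0.726, 0.675, -0.095, 0.089]
ft_force: [-0.8, 8.2, 2.6]
grip_width: 0.0006
grip_force: 3.7
```

Request:
arm_command(delta_rot=[[0,0,0],[0,0,0],[0,0,0]], delta_pos=[[-0.0007,0,0.0002],[-0.0014,0,0.0004],[-0.0018,0,0.0005]], gripper=[1,1,1])

```text
time: 14.22
position: [0.5238, 0.0062, 0.0308]
tool_rot: [0.727, 0.675, -0.093, 0.088]
ft_force: [-0.3, 12.9, 5.5]
grip_width: 0.0007
grip_force: 6.6
```

Request:
arm_command(delta_rot=[[0,0,0],[0,0,0]], delta_pos=[[-0.0005,0,0.0001],[-0.001,0,0.0003]], gripper=[1,1])

```text
time: 14.38
position: [0.5238, 0.0058, 0.0308]
tool_rot: [0.727, 0.675, -0.093, 0.088]
ft_force: [-0.0, 15.5, 5.6]
grip_width: 0.0004
grip_force: 7.5
```

Request:
arm_command(delta_rot=[[0,0,0],[0,0,0],[0,0,0]], delta_pos=[[-0.0006,0,0.0002],[-0.0012,0,0.0003],[-0.0014,0,0.0004]], gripper=[1,1,1])

```text
time: 14.63
position: [0.5238, 0.0053, 0.0308]
tool_rot: [0.727, 0.675, -0.092, 0.088]
ft_force: [-0.0, 18.1, 6.3]
grip_width: 0.0002
grip_force: 9.4
```

Request:
arm_command(delta_rot=[[0,0,0],[0,0,0],[0,0,0]], delta_pos=[[-0.0004,0,0.0001],[-0.0005,0,0.0001],[-0.0005,0,0.0001]], gripper=[1,1,1])

```text
time: 14.88
position: [0.5238, 0.0052, 0.0309]
tool_rot: [0.727, 0.675, -0.092, 0.088]
ft_force: [-0.8, 19.0, 6.0]
grip_width: 0.0004
grip_force: 9.8
```

```bash
python3 - <<'E'
from h import *
b=snap('scene8','scene')['pixels'];a=snap('top8','top')['pixels']
p=[.6075,-.0665,-.0665]; c,s=np.cos(p[2]),np.sin(p[2]); W=lambda x,y,z:[p[0]+c*x-s*y,p[1]+s*x+c*y,z]
t7=np.load('pics/top7.npz');s7=np.load('pics/scene7.npz')
pv=(-.0425+.0031,.0736)
for ang in(-.2,0):
    for x in (-.097,-.059):
        q=W(x,pv[0]+.093*np.cos(ang),pv[1]+.093*np.sin(ang)); print(ang,x,np.round(proj(t7,q),1),np.round(proj(s7,q),1))
# diff images 7 vs 8 summary
E
```

```text
-0.2 -0.097 [367.5 218.1] [371.4 207.8]
-0.2 -0.059 [369.  199.4] [363.5 201.8]
0 -0.097 [367.6 217.5] [371.1 201.5]
0 -0.059 [369.1 198.4] [363.1 195.6]
```

Request:
arm_command(delta_rot=[[0,0,0],[0,0,0],[0,0,0],[0,0,0],[0,0,0],[0,5,0],[0,10,0],[0,15,0],[0,15,0],[0,15,0],[0,15,0]], delta_pos=[[0.003,0,-0.0008],[0.012,0,-0.0032],[0.03,0,-0.008],[0.048,0,-0.02],[0.042,0,-0.05],[0.033,0,-0.085],[0.024,0,-0.12],[0.015,0,-0.155],[0.008,0,-0.18],[0.004,0,-0.2],[0.003,0,-0.202]], gripper=[1,1,1,1,1,1,1,1,1,1,1])

```text
time: 15.9
position: [0.5297, 0.0549, 0.2293]
tool_rot: [0.733, 0.681, 0.003, 0.003]
ft_force: [0.9, -1.0, 0.4]
grip_width: 0.0
grip_force: 0.0
```

```bash
python3 st.py; python3 - <<'E'
from h import *
b=snap('scene9','scene')['pixels'];a=snap('top9','top')['pixels']
L=lambda n:np.load(f'pics/{n}.npz')['pixels']
cr=lambda i,v,u,w=266,h=290:cv2.resize(i[v:v+58,u:u+53],(w,h),interpolation=cv2.INTER_CUBIC)
r1=np.hstack([cr(L('scene6'),165,345),cr(L('scene7'),165,345),cr(L('scene9'),165,345)])
r2=np.hstack([cr(L('top6'),180,350),cr(L('top7'),180,350),cr(a,180,350)])
cv2.imwrite('pics/m9.png',np.vstack([r1,r2]))
E
```

```text
{'time': 15.9, 'q': [-0.1066, 0.3914, 1.6622, -0.0004, 1.0796, -0.0327], 'position': [0.5297, 0.0549, 0.2293], 'ft_force': [0.8702, -0.9885, 0.3542], 'grip_width': 0.0}
[[0.074, 0.997, 0.008], [0.997, -0.074, -0.001], [-0.001, 0.008, -1.0]]
```

View pics/m9.png

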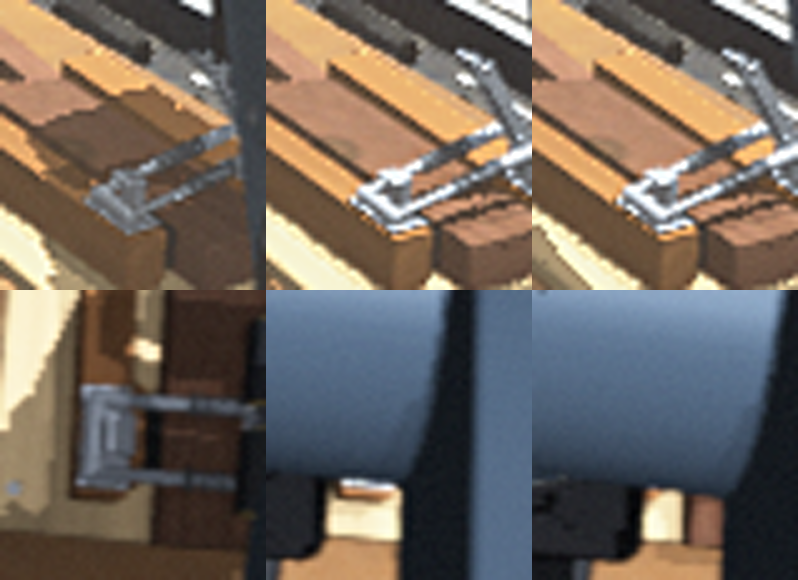

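The last picture shows the loop bar flat on the keeper plate: scene9 crop (620,195)–(675,222) maps to px (363,204)–(373,209). That is where "hooked" predicts, not "on lip", and the horn stands inside the loop. Next I bring the fingertip to the left of the handle.

Request:
arm_command(delta_rot=[[0,0,0],[0,0,0],[0,0,0],[0,0,0],[0,0,0],[0,0,0],[0,0,0],[0,0,0]], delta_pos=[[-0.01,0.001,0.005],[-0.03,0.003,0.02],[-0.05,0.005,0.05],[-0.065,0.006,0.08],[-0.075,0.007,0.1],[-0.082,0.008,0.11],[-0.084,0.008,0.113],[-0.084,0.008,0.113]], gripper=[1,1,1,1,1,1,1,1])

```text
time: 16.67
position: [0.5281, -0.0292, 0.1105]
tool_rot: [0.733, 0.681, -0.001, -0.002]
ft_force: [-0.6, 0.1, -0.6]
grip_width: 0.0008
grip_force: 0.0
```

```bash
cat > sl.py <<'E'
from h import *
o=status.get_obs();P=o['position'];s,c=np.sin(-.0665),np.cos(-.0665);dx,dy=P[0]-.6075,P[1]+.0665
print('sled mm',np.round([1e3*(c*dx+s*dy),1e3*(-s*dx+c*dy),1e3*P[2]],1),np.round(o['ft_force'],1),o['time'],np.round(R.from_quat(o['tool_rot']).as_matrix(),3).tolist())
E
python3 sl.py
```

```text
sled mm [-81.7  31.9 110.5] [-0.6  0.1 -0.6] 16.6667 [[0.074, 0.997, -0.004], [0.997, -0.074, 0.001], [0.001, -0.004, -1.0]]
```

Request:
arm_command(delta_rot=[[0,0,0],[0,0,0],[0,0,0],[0,0,0],[0,0,0],[0,0,0],[0,0,0],[0,0,0],[0,0,0],[0,0,0]], delta_pos=[[-0.01,0.002,-0.003],[-0.018,0.003,-0.005],[-0.025,0.003,-0.007],[-0.032,0.003,-0.008],[-0.039,0.003,-0.009],[-0.046,0.003,-0.01],[-0.053,0.003,-0.01],[-0.06,0.003,-0.01],[-0.068,0.003,-0.01],[-0.075,0.003,-0.01]], gripper=[1,1,1,1,1,1,1,1,1,1])

```text
time: 17.5
position: [0.5265, -0.1039, 0.1218]
tool_rot: [0.733, 0.68, 0.001, -0.001]
ft_force: [2.5, 4.6, -2.8]
grip_width: 0.0006
grip_force: 2.7
```

```bash
python3 sl.py
```

```text
sled mm [-78.3 -42.7 121.8] [ 2.5  4.6 -2.8] 17.5 [[0.074, 0.997, 0.0], [0.997, -0.074, 0.002], [0.002, -0.0, -1.0]]
```

Request:
arm_command(delta_rot=[[0,0,0],[0,0,0],[0,0,0],[0,0,0],[0,0,0],[0,0,0],[0,0,0]], delta_pos=[[-0.008,0,0.002],[-0.0165,0,0.0055],[-0.023,0,0.01],[-0.0295,0,0.015],[-0.035,0,0.0205],[-0.04,0,0.027],[-0.0415,0,0.0295]], gripper=[1,1,1,1,1,1,1])

```text
time: 18.08
position: [0.5233, -0.1465, 0.0915]
tool_rot: [0.732, 0.681, -0.0, -0.0]
ft_force: [0.4, 1.7, 0.8]
grip_width: 0.0005
grip_force: 0.7
```

```bash
python3 sl.py
```

```text
sled mm [-78.7 -85.4  91.5] [0.4 1.7 0.8] 18.0833 [[0.073, 0.997, -0.001], [0.997, -0.073, -0.001], [-0.001, -0.001, -1.0]]
```

Request:
arm_command(delta_rot=[[0,0,0],[0,0,0],[0,0,0]], delta_pos=[[-0.003,0,0.006],[-0.005,0,0.012],[-0.0055,0,0.015]], gripper=[1,1,1])

```text
time: 18.33
position: [0.5226, -0.1515, 0.0765]
tool_rot: [0.732, 0.681, -0.001, -0.0]
ft_force: [0.2, -0.1, -0.4]
grip_width: 0.0005
grip_force: 0.0
```

Request:
arm_command(delta_rot=[[0,0,0],[0,0,0],[0,0,0],[0,0,0]], delta_pos=[[-0.001,0,0.003],[-0.0015,0,0.006],[-0.002,0,0.009],[-0.002,0,0.0105]], gripper=[1,1,1,1])

```text
time: 18.67
position: [0.523, -0.153, 0.0673]
tool_rot: [0.732, 0.681, -0.0, 0.0]
ft_force: [-3.5, 0.5, 14.5]
grip_width: 0.0006
grip_force: 7.4
```

```bash
python3 sl.py
```

```text
sled mm [-78.6 -91.9  67.3] [-3.5  0.5 14.5] 18.6667 [[0.073, 0.997, -0.0], [0.997, -0.073, -0.0], [-0.0, -0.0, -1.0]]
```

Handle bottomed at z = 67 mm, its shut height, with a 14 N reaction after snapping through. I'll retreat and check with image code, since the picture views are used up.

Request:
arm_command(delta_rot=[[0,0,0],[0,0,0],[0,0,0],[0,0,0],[0,0,0],[0,0,0],[0,0,0],[0,0,0],[0,0,0],[0,0,0],[0,0,0],[0,0,0]], delta_pos=[[0,0,-0.006],[0,0,-0.03],[0,0,-0.065],[0,0,-0.1],[0,0,-0.135],[0.02,0,-0.16],[0.055,0,-0.17],[0.09,0,-0.17],[0.125,-0.002,-0.17],[0.16,-0.005,-0.17],[0.195,-0.008,-0.17],[0.208,-0.008,-0.17]], gripper=[1,1,1,1,1,1,1,1,1,1,1,1])

```text
time: 19.67
position: [0.5289, 0.0594, 0.2375]
tool_rot: [0.731, 0.682, 0.0, -0.001]
ft_force: [-0.0, -1.0, 0.0]
grip_width: 0.0008
grip_force: 0.0
```

```bash
python3 st.py; python3 - <<'E'
from h import *
c=snap('scene10','scene');f=c['pixels']
o=np.load('pics/scene9.npz')['pixels']
def mt(name,v0,v1,u0,u1,m=6):
    r=cv2.matchTemplate(f[v0-m:v1+m,u0-m:u1+m],o[v0:v1,u0:u1],cv2.TM_CCOEFF_NORMED);_,q,_,l=cv2.minMaxLoc(r);print(name,round(q,3),l[0]-m,l[1]-m,'at0',round(float(r[m,m]),3))
mt('keeper+bar',196,213,358,378); mt('jaw bar',185,215,345,360); mt('blank',205,222,388,400); mt('upright lever(should be gone)',172,190,388,396)
p=[.6075,-.0665,-.0665]; C,s=np.cos(p[2]),np.sin(p[2])
W=lambda x,y,z:[p[0]+C*x-s*y,p[1]+s*x+C*y,z]
for th in (120,150,165,180):
    t=np.radians(th); u=proj(c,W(-.078,-.0425+.07*np.cos(t)+.005*np.sin(t),.062+.07*np.sin(t)-.005*np.cos(t))); x,y=map(int,np.round(u)); print(th,np.round(u),'now',f[y,x],'before',o[y,x])
E
```

```text
{'time': 19.6667, 'q': [-0.0992, 0.3844, 1.6471, 0.0019, 1.1108, -0.0304], 'position': [0.5289, 0.0594, 0.2375], 'ft_force': [-0.0411, -1.0295, 0.012], 'grip_width': 0.0008}
[[0.07, 0.998, -0.001], [0.998, -0.07, 0.002], [0.002, -0.001, -1.0]]
keeper+bar 0.63 0 0 at0 0.63
jaw bar 0.958 -4 -3 at0 0.936
blank 0.92 0 0 at0 0.92
upright lever(should be gone) 0.69 0 0 at0 0.69
120 [409. 171.] now [72 67 61] before [70 64 59]
150 [416. 177.] now [73 67 59] before [70 65 59]
165 [418. 182.] now [70 64 60] before [70 62 58]
180 [419. 187.] now [73 66 61] before [72 65 60]
```

Request:
arm_command(delta_rot=[[0,0,0],[0,0,0],[0,0,0],[0,0,0],[0,0,0],[0,0,0],[0,0,0],[0,0,0],[0,0,0],[0,0,0],[0,0,0],[0,0,0]], delta_pos=[[-0.015,0,0],[-0.04,0,0],[-0.07,0,0],[-0.1,0,0],[-0.13,0,0],[-0.165,0,0],[-0.2,0,0],[-0.235,0,0],[-0.265,0,0],[-0.295,0,0],[-0.315,0,0],[-0.32,0,0]], gripper=[1,1,1,1,1,1,1,1,1,1,1,1])

```text
time: 20.72
position: [0.5064, -0.2688, 0.2372]
tool_rot: [0.734, 0.679, -0.001, 0.001]
ft_force: [0.4, -0.1, 0.4]
grip_width: 0.0004
grip_force: 0.0
```

```bash
cat > chk.py <<'E'
from h import *
c=snap('top11','top');f=c['pixels']
p=[.6075,-.0665,-.0665]; C,s=np.cos(p[2]),np.sin(p[2])
W=lambda x,y,z:[p[0]+C*x-s*y,p[1]+s*x+C*y,z]
# grey-metal map on a sled-plane grid: rows sled x (far->near), cols sled y (left->right), z~60 mm
hsv=cv2.cvtColor(f,cv2.COLOR_BGR2HSV)
ys=np.arange(76,-140,-4)
print('     y=',ys[0],'..',ys[-1],'step -4')
for x in range(-50,-108,-4):
    row=''
    for y in ys:
        u,v=np.round(proj(c,W(x/1e3,y/1e3,.06))).astype(int); h,sa,va=map(int,hsv[v,u])
        row+= ('#' if va>170 else '+' if va>95 else ':') if sa<60 else '.'
    print(x,row)
E
python3 chk.py
```

```text
y= 76 .. -136 step -4
-50 ##...............................#...............++:::
-54 ##...............................#+++:...........+::::
-58 ##....####........:...:...###++###++++...........+::::
-62 ##...#############+#++:##+########++++...........:+:::
-66 ##...#####+#::+++.:::+::+:##+###++:::+...........::+::
-70 ##...##+###.:.............##++###+##++++++++:+++:::+::
-74 #....##+###.:.............###:+#:##+++++++++++++::::::
-78 .....+#####.:.............###:+#:##+++++++++++++++::::
-82 .....+#####.:.............###++#+##++++++++++++++++:::
-86 .....######.:.............##+###++..::::..:::...::::::
-90 .....######.#++::.++:::++:+#+++#++................::::
-94 .....##+##########+++#++#+##+###++................::::
-98 .....######...............#+++++:.................::::
-102 ...........................::.....................::::
-106 ..........#.......................................::::
```

The top map shows both rods running to the keeper plate and the handle lying flat to y ≈ -124. One scene check of rod height will tell seated from on the lip.

```bash
python3 - <<'E'
from h import *
c=snap('scene11','scene')
p=[.6075,-.0665,-.0665]; C,s=np.cos(p[2]),np.sin(p[2])
W=lambda x,y,z:[p[0]+C*x-s*y,p[1]+s*x+C*y,z]
def rod(c,piv,ang):
    hsv=cv2.cvtColor(c['pixels'],cv2.COLOR_BGR2HSV).astype(int); out=[]
    for r in (.03,.045,.06,.075):
        for x in(-.063,-.093):
            u,v=proj(c,W(x,piv[0]+r*np.cos(ang),piv[1]+r*np.sin(ang)));ui=int(round(u))
            col=[(k,hsv[int(round(v))+k,ui]) for k in range(-7,8)]
            out.append((r,x,''.join(('#' if q[2]>150 else '+') if q[1]<60 else '.' for k,q in col)))
    return out
print('before (hooked,lever 0): centre col=predicted'); [print(*o) for o in rod(np.load('pics/scene9.npz'),(-.0394,.0736),-.2)]
pv=(-.0425-.0116,.0589)
for n in('scene10','scene11'):
    print('after',n); [print(*o) for o in rod(np.load(f'pics/{n}.npz'),pv,.012)]
print([np.round(np.array(proj(c,W(-.093,pv[0]+.06*np.cos(a),pv[1]+.06*np.sin(a)))),1) for a in (.012,.16)])
E
```

```text
before (hooked,lever 0): centre col=predicted
0.03 -0.063 .......+++....+
0.03 -0.093 #.....#++......
0.045 -0.063 ......++++....#
0.045 -0.093 ++....+#++.....
0.06 -0.063 ......###.....+
0.06 -0.093 ++....###+.....
0.075 -0.063 .....####++++##
0.075 -0.093 #+.....##+.+#..
after scene10
0.03 -0.063 .......+++..+++
0.03 -0.093 ##++++++#+.....
0.045 -0.063 .......#++...+#
0.045 -0.093 .##+++.+#++....
0.06 -0.063 .......##+....#
0.06 -0.093 .#++..+##+.....
0.075 -0.063 ........##+..+#
0.075 -0.093 .+++...+##.....
after scene11
0.03 -0.063 .......+++..+++
0.03 -0.093 ##++++++#+.++++
0.045 -0.063 .......#++...+#
0.045 -0.093 .##+++.+#++....
0.06 -0.063 .......##+....#
0.06 -0.093 .#++..+##+.....
0.075 -0.063 ........##+..+#
0.075 -0.093 .+++...+##.....
[array([385.6, 201.6]), array([386. , 198.5])]
```

The rods lie at the seated height, about 3 px below where "on lip" would show, so the loop is hooked and the lever shut.

```bash
python3 -c "
from rig import robot
print(robot.hand_in())"
```

```text
the job is handed in; nothing more can be done
None
```

Job handed in at about 21 s: the blank is clamped against the fixed jaw (pressed with about 21 N at most), the loop is hooked on the keeper and the lever is shut; image checks agree, though the hand-in returned no verdict.

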